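Close the nail magazine and lock its cover with the quarter-turn cams

ROBOT

A 6-joint arm with a two-finger parallel gripper is mounted at the origin on a cart in front of the work surface, level with it; the furniture and walls round the work are solid. World frame = base frame: x ahead of the robot, y to its left, z up, the work surface at z = 0. Lengths are in mm, angles in rad, forces in N, time in s.
With the tool pointing down it reaches from about 400 to 925 mm from the base axis. Payload 12.5 kg.
Tool frame: the origin (TCP) lies at the centre of the arm's flange, where the gripper is bolted on; the fingertips stand 190 mm ahead of it and the grasp point (between the pads) lies 171 mm ahead of it; z points along the fingers, y is the direction in which the jaws open and shut (so a half turn about z gives the same grasp; the last joint's range is limited). The gripper opens to 95 mm and grips with 3 to 60 N. Pads are 20 mm wide; open, the fingers measure 119 mm over their backs; the gripper's body (75 mm by 180 mm) begins 59 mm behind the grasp point.
Start: joints at [-1.344, 0.491, 1.559, -0, 1.092, -0.106], TCP at [204.201, -590.7, 404.761] pointing down, gripper open.
Joint ranges: [-3.1, 3.1], [-0.84, 2.19], [0.05, 2.79], [-1.13, 4.28], [0.06, 2.93], [-2.69, 2.69]. Speed limits (rad/s): [2.22, 2.22, 2.79, 3.14, 3.14, 3.14].

INTERFACE

Orientations are given as [roll, pitch, yaw] about the fixed x, y, z axes, in that order (R = Rz(yaw) Ry(pitch) Rx(roll)).
In Python, from cell import * gives the robot as it stands.
- The arm moves only by the tool step_arm, never from a script. Its argument "rows" is a list of rows, each an object with "delta_pos": the shift along the tool's x, y, z in cm, a list of three; "spin": the turn about the tool's z in degrees. A call has 1 to 5 rows; each row is the pose to reach, as a shift and turn from the pose measured when the call began, along the tool's axes at that moment; what a row does not reach only later rows make up. A row lasts 1/10 s, in which the tool goes at most 50 mm and 8.59 degrees, less where a joint would pass 70% of its speed; a pose out of reach is approached as far as the arm can. A call with a gripper value outside its range is refused whole. "jaw" is the opening, from 0 (shut) to 1 (fully open), set as the call begins (left out, the last holds). The fingers move at their own pace and stop on an object; the grip force is fixed at half the most. Time passes only in rows, so rows that repeat a pose let the fingers close. It gives the time, the measured TCP pose, the force and the opening at its end, in the units of the state.
- state(): the state, without advancing time (a new reading comes with each control period).
- read_camera(name): name is "side" or "top"; returns (picture, depth): 400x640x3 uint8, blue, green, red; 400x640 float32, mm along the optical axis (not along the pixel's ray), 0 where there is no reading.
- camera_info(name): a dict with "camera_matrix" (3x3 intrinsics, pixels), "k1" (the pictures are not rectified: a ray, as slopes to the right and down, at radius r is drawn at 1 + k1 r^2 times it, then the intrinsics apply), "R" (3x3) and "t" (3): a world point X has camera coordinates R X + t. Camera axes: x right, y down, z forward; pixel columns grow to the right and rows downward; lengths in mm; the calibration is good to about 2 mm. A picture is of the moment at which its call begins. camera_info takes no time and is no camera call.
- job_done(): hands the job in, once; it reports no verdict.
The state is a dict: "t": time; "joints": joint angles; "qvel": joint speeds; "tau": joint torques, N m; "eef_pos": TCP position; "tcp_rot": TCP orientation; "ft_force": force on the tool from outside, world axes, zero at the start; "moment": the same for the moment, N m; "opening": opening from 0.0 (shut) to 1.0 (fully open).
Only numpy, scipy, OpenCV 4.12 (cv2) and the standard library are available. Lean on these libraries where they do the work, as an engineer would, in place of code of your own. Each camera call takes 0.05 s, during which the arm holds its last target.

TASK

With the fingertips, push the aluminium cover of the nail magazine fully home against its end stop, by the upright flange on its near edge. Then set a fingertip in the slot of each of the two black quarter-turn cams and turn each until it stops, so that both steel tongues lie behind the flange and lock the cover. Turn the cams by their slots, never by pushing on the tongues; lift nothing, and leave the other things where they are.

Things in the scene. Friction and masses are not known exactly. Their poses are not given: they have to be found in the camera images.
- magazine: Grey steel box fixed to the bench; flat top (deck) 50 mm above the bench. Origin on the bench, below the flange's rear face when the cover is home; box from x -150 to 172, y -175 to 175 mm. +x points away from the robot, the way the cover closes. Two steel guides, 11 mm high, at y +-66 to 80, x -100 to 155 mm, with lips over the cover's sides; end stop beyond the cover's far edge
- cover: Loose aluminium cover sliding on the deck between the guides (2 mm play a side): plate 150 x 140 x 6 mm, with an upright flange 116 mm wide, 4 mm thick, 32 mm high above the deck along its near edge. Origin at deck level, middle of the flange's rear (near) face; x towards the end stop. Starts 70 to 95 mm short of home; home at x = 0 to 1 mm of the magazine. Slides with 1 to 5 N
- cam_left_slot (a point): Centre of the left cam's slot floor, on its upright axis at magazine x -10, y 128 mm, 74 mm above the bench. Black disc 88 mm across, top 94 mm above the bench; slot 38 mm wide, 20 mm deep, straight across the disc, open at both ends, along the point's x. Below it a steel tongue 16 mm wide reaches 90 mm from the axis to the point's -x, 63 to 71 mm above the bench
- cam_right_slot (a point): The same for the right cam, at magazine x -10, y -128 mm
- cam_left (a joint): Turn of the left cam, rad: 0 = open, tongue pointing to the magazine's -x (to the robot); pi/2 = stop, locked, tongue pointing to the right cam, behind the closed cover's flange. Locks counter-clockwise seen from above. Stays where left; turns with 0.12 N m (5 N at 25 mm from the axis). Starts at 0 to 0.3
- cam_right (a joint): Turn of the right cam, rad: as cam_left, but locks clockwise seen from above; at pi/2 (stop) its tongue points to the left cam
- small_jar: Small white jar with a black lid, 46 mm across, 56 mm high, standing loose on the deck at the far left, beyond the left cam; origin under its centre. To be left alone
- pack_block: Scrap wood packing block, 60 x 60 x 30 mm, lying loose on the deck at the far right, beyond the right cam; origin under its centre. To be left alone
- glue_bottle: Glue bottle, 60 mm across, 162 mm high, on the bench to the near left of the magazine; origin under its centre. To be left alone. Tall wooden lengths lean against the bench's left edge beyond it: keep the arm clear of them
- wax_tin: Brown round tin, 77 mm across, 32 mm high, on the bench to the near right of the magazine; origin under its centre. To be left alone

How it is judged:
By the outcome, as a careful person would: the job done as asked, in the order asked, and still so for the second after the job is handed in, with the robot touching nothing.
It also fails if it takes over 58 s, if anything falls off the work surface, if the arm or the gripper's body presses on something with over 40 N, if the wrist force passes 120 N, or if a joint passes its speed limit or range.

## Working session

There is one attempt and no reset: what is moved stays moved. The work goes in short steps, Python scripts to look and compute and a tool call to move; the robot and the scene stay as the last step left them, time stands still between calls to the robot, and variables do not carry over. Pictures are saved under pics/ and viewed, and the job is handed in when it is done.

Besides the shell and the picture viewer there is one more tool, called after ">>>" as a command line: name --argument value ..., lists and objects as JSON in quotes. step_arm: Moves the arm, as the interface text tells. Its arguments: {"type":"object","properties":{"rows":{"type":"array","items":{"type":"object","properties":{"delta_pos":{"type":"array","items":{"type":"number"}},"spin":{"type":"number"}}}},"jaw":{"type":"number"}},"required":["rows"]}

```bash
ls; mkdir -p pics; python3 - <<'E'
from cell import *
import cv2
print(state())
for n in ("side","top"):
    p,d=read_camera(n); cv2.imwrite(f"pics/{n}0.png",p)
    import numpy as np; np.savez(f"{n}0.npz",p=p,d=d)
    print(camera_info(n))
E
```

```text
pics
{'t': 0.0, 'joints': array([-1.34362158e+00,  4.91567132e-01,  1.55945107e+00, -1.02341612e-06,
        1.09167070e+00, -1.05588295e-01]), 'qvel': array([-0.00130182, -0.00052955,  0.00028568, -0.00018194,  0.0014404 ,
       -0.00244304]), 'tau': array([-1.45575115e-03, -6.12648511e+01, -2.58188814e+01,  6.92610419e-02,
        4.81586263e-02, -5.84447912e-05]), 'eef_pos': array([ 204.18146277, -590.67585831,  404.1563657 ]), 'tcp_rot': array([-3.14050242e+00, -1.14633170e-04,  3.32763453e-01]), 'ft_force': array([ 0.14597453, -0.22783525, -0.06620184]), 'moment': array([-0.0404316 , -0.01144624, -0.03444783]), 'opening': 1.001229167696947}
{'camera_matrix': array([[390.45310305,   0.        , 320.00798756],
       [  0.        , 390.45310305, 199.82375969],
       [  0.        ,   0.        ,   1.        ]]), 'k1': -0.005393801503154808, 'R': array([[-0.90174044,  0.43213127, -0.01125827],
       [ 0.38617159,  0.79358483, -0.47020699],
       [-0.19425676, -0.42835228, -0.88248436]]), 't': array([ 473.3506946 , -301.23150809, 1374.0171396 ])}
{'camera_matrix': array([[420.30388475,   0.        , 320.36394923],
       [  0.        , 420.30388475, 201.19665896],
       [  0.        ,   0.        ,   1.        ]]), 'k1': -0.0464496129049525, 'R': array([[ 0.00483553, -0.99995211, -0.00850801],
       [-0.99682967, -0.00414437, -0.07945717],
       [ 0.07941811,  0.00886525, -0.99680197]]), 't': array([ 153.10959989,  578.69115114, 1312.70354602])}
```

View pics/side0.png

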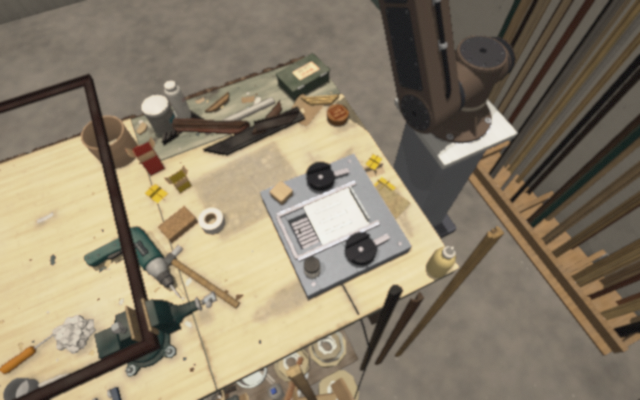

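View pics/top0.png

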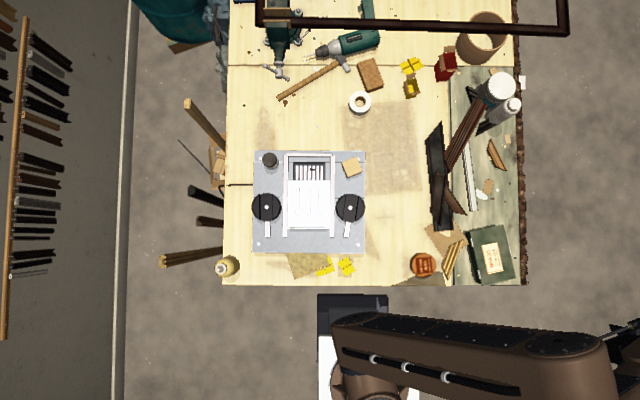

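The side view shows the magazine at about (335,225), with cams at (320,176) and (361,249). In the top view it spans (253–365, 150–252), with cams at (266,207) and (350,207). The cover is at (310,205), with its flange near row 235. The arm is clear of the magazine.

```bash
cat > h.py <<'E'
import numpy as np, cv2
from cell import camera_info
def ray(cam,uv):
    c=camera_info(cam);K=np.array(c["camera_matrix"]);R=np.array(c["R"]);t=np.array(c["t"])
    q=(np.array(uv,float)-K[:2,2])/[K[0,0],K[1,1]]
    s=q.copy()
    for _ in range(10): s=q/(1+c["k1"]*(s@s))
    d=R.T@np.array([s[0],s[1],1.]); o=-R.T@t
    return o,d
def onplane(cam,uv,z):
    o,d=ray(cam,uv); return o+d*(z-o[2])/d[2]
def proj(cam,X):
    c=camera_info(cam);K=np.array(c["camera_matrix"])
    p=np.array(c["R"])@np.array(X,float)+np.array(c["t"]); s=p[:2]/p[2]; s=s*(1+c["k1"]*(s@s))
    return s*[K[0,0],K[1,1]]+K[:2,2]
def depthpt(cam,uv,z):
    c=camera_info(cam);o,d=ray(cam,uv); return o+d*z
def two(a,b):
    o1,d1=ray("top",a);o2,d2=ray("side",b)
    d1/=np.linalg.norm(d1);d2/=np.linalg.norm(d2)
    A=np.stack([d1,-d2],1);s=np.linalg.lstsq(A,o2-o1,rcond=None)[0]
    p=o1+d1*s[0];q=o2+d2*s[1]; return (p+q)/2,np.linalg.norm(p-q)
E
python3 - <<'E'
import numpy as np,cv2
from h import *
for n,(x0,x1,y0,y1) in dict(top=(245,375,145,260),side=(255,415,145,300)).items():
    f=np.load(n+"0.npz");p=f["p"]
    k=5 if n=="top" else 4
    cv2.imwrite(f"pics/{n}0z.png",cv2.resize(p[y0:y1,x0:x1],None,fx=k,fy=k,interpolation=cv2.INTER_NEAREST)[:600,:800])
    # dark discs
    m=(p.max(2)<55).astype(np.uint8); m=cv2.morphologyEx(m,cv2.MORPH_OPEN,np.ones((3,3)))
    nn,l,s,c=cv2.connectedComponentsWithStats(m)
    for i in range(1,nn):
        if s[i,4]>60 and x0<c[i,0]<x1 and y0<c[i,1]<y1: print(n,c[i],s[i],onplane(n,c[i],94))
    print(n,[float(f["d"][int(v),int(u)]) for u,v in [((x0+x1)/2,(y0+y1)/2)]])
E
```

```text
top [1306.5816650390625]
side [320.07706767 177.04887218] [308 164  26  27 532] [560.86981011  77.91570085  94.        ]
side [358.01183432 241.0887574 ] [347 234  22  15 169] [556.20675989 304.79527968  94.        ]
side [360.01333333 261.98666667] [351 259  19   7  75] [579.33278374 358.98900174  94.        ]
side [1123.900634765625]
```

```bash
python3 - <<'E'
import numpy as np
from h import *
f=np.load("top0.npz");d=f["d"]
for uv in [(266,190),(258,240),(310,240),(266,203),(350,203),(308,215),(310,235),(310,236),(310,237),(310,234),(358,185)]:
    print(uv,depthpt("top",uv,d[uv[1],uv[0]]).round(1), f["p"][uv[1],uv[0]])
E
```

```text
(266, 190) [610.3 325.7  50.6] [206 204 204]
(258, 240) [454.4 348.   52.2] [196 192 191]
(310, 240) [455.3 187.   50.5] [207 204 203]
(266, 203) [567.6 321.5  76.3] [58 56 59]
(350, 203) [569.2  64.4  69.5] [66 66 70]
(308, 215) [532.5 193.6  53.8] [251 248 246]
(310, 235) [470.7 187.2  46.8] [211 209 209]
(310, 236) [467.6 187.1  49.7] [211 210 207]
(310, 237) [464.5 187.   50.8] [209 208 206]
(310, 234) [473.8 187.1  51.3] [210 208 208]
(358, 185) [627.7  37.8  45.8] [211 209 207]
```

View pics/top0z.png

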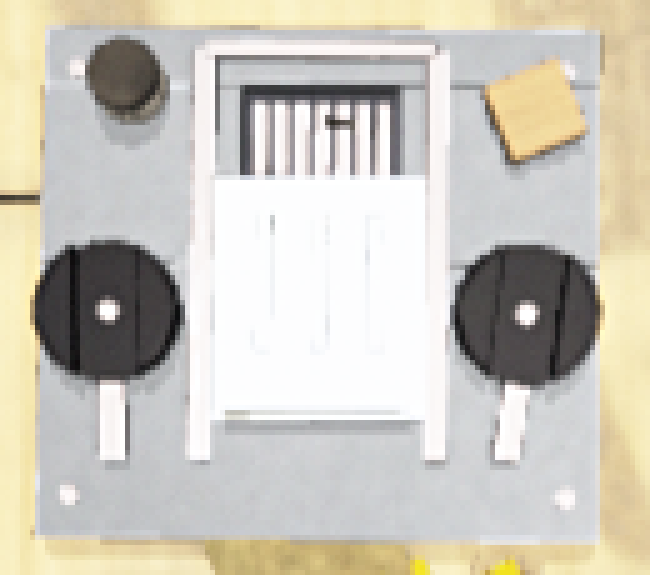

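View pics/side0z.png

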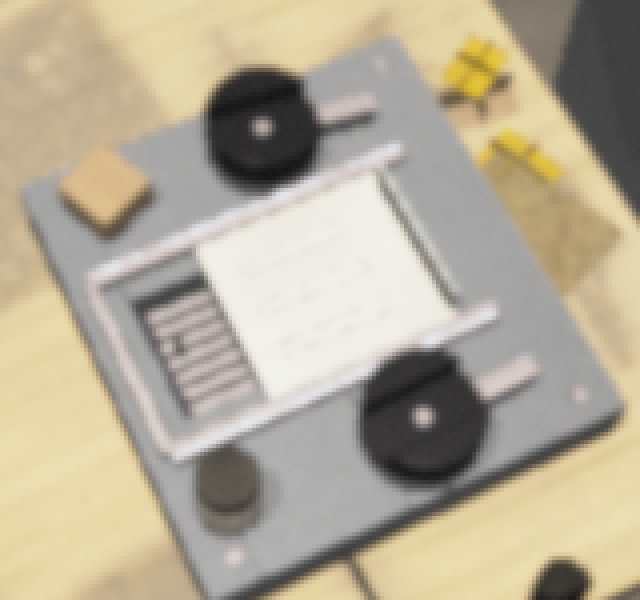

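The zooms show a white dot at each cam axis. In the top zoom they are at (108,311) and (527,313), in the side zoom at (423,416) and (262,127). The flange edge is at v≈415 in the top zoom, and both tongues point towards the robot. Next I measure the dots in two views, then the corners and the tongues.

```bash
python3 - <<'E'
import numpy as np,cv2
from h import *
T=np.load("top0.npz");S=np.load("side0.npz")
def cen(p,u,v,r=4):
    u,v=int(round(u)),int(round(v));g=p[v-r:v+r+1,u-r:u+r+1].astype(float).mean(2);g=np.clip(g-110,0,None)
    yy,xx=np.mgrid[v-r:v+r+1,u-r:u+r+1];return (g*xx).sum()/g.sum(),(g*yy).sum()/g.sum()
L=(cen(T["p"],266.2,206.8),cen(S["p"],360.5,248.8));R=(cen(T["p"],350,207.2),cen(S["p"],320.3,176.6))
pl,e1=two(*L);pr,e2=two(*R)
print(L,pl.round(1),e1.round(1));print(R,pr.round(1),e2.round(1))
print("on74",[onplane(c,x,74).round(1) for P in(L,R) for c,x in zip(("top","side"),P)])
# discs top
for n,p in(("top",T["p"]),("side",S["p"])):
    m=((p.max(2)<(90 if n=="top" else 75))).astype(np.uint8)
    m=cv2.morphologyEx(m,cv2.MORPH_CLOSE,np.ones((5,5)));m=cv2.morphologyEx(m,cv2.MORPH_OPEN,np.ones((5,5)))
    for c in cv2.findContours(m,0,1)[0]:
        if 250<cv2.contourArea(c)<1500:
            E=cv2.fitEllipse(c)
            if 250<E[0][0]<400 and 150<E[0][1]<290: print(n,E,onplane(n,E[0],94).round(1))
z=lambda x,y,k,o:((x+.5)/k-.5+o[0],(y+.5)/k-.5+o[1])
for nm,t,s in [("FL",(47,27),(24,190)),("FR",(601,33),(394,38)),("NR",(600,540),(622,410)),]:
    a=z(*t,5,(245,145));b=z(*s,4,(255,145));P,e=two(a,b);print(nm,P.round(1),e.round(1),onplane("top",a,50).round(1))
P=[onplane("top",z(*t,5,(245,145)),50) for t in [(47,27),(601,33),(600,540),(38,540)]];print(np.round(P,1))
print("bolts",[onplane("top",z(*t,5,(245,145)),50).round(1) for t in [(68,494),(565,497)]])
print("tongue ends z71",[onplane("top",z(*t,5,(245,145)),71).round(1) for t in [(113,461),(506,460)]])
print("flange z82 ",[onplane("top",z(*t,5,(245,145)),82).round(1) for t in [(215,420),(425,420),(320,411),(320,420)]])
print("flange side two",[two(z(*a,5,(245,145)),z(*b,4,(255,145))) for a,b in [((215,418),(462,302)),((425,418),(380,172))]])
E
```

```text
((np.float64(266.1284674404879), np.float64(206.60672831005311)), (np.float64(360.3572764683876), np.float64(248.68125701459036))) [556.4 321.1  75.8] 0.4
((np.float64(349.8708581138488), np.float64(207.34409515717928)), (np.float64(320.1561822125813), np.float64(176.33694866232824))) [555.1  65.3  75.5] 0.7
on74 [array([556.7, 321.3,  74. ]), array([555.8, 320.7,  74. ]), array([555.5,  65. ,  74. ]), array([554.5,  64.7,  74. ])]
top ((349.6246643066406, 207.4173583984375), (27.389429092407227, 27.97520637512207), 97.3664779663086) [554.  67.  94.]
top ((266.0043640136719, 206.7940673828125), (26.879865646362305, 28.753236770629883), 99.42032623291016) [554.8 318.9  94. ]
side ((360.6582336425781, 250.43283081054688), (28.506336212158203, 35.84126663208008), 160.642578125) [562.5 331.4  94. ]
side ((319.93896484375, 177.04080200195312), (26.461097717285156, 28.67986488342285), 169.9192352294922) [561.2  77.7  94. ]
FL [710.9 279.8 448.5] 114.2 [737.2 365.8  50. ]
FR [600.3 126.8 378.8] 203.3 [734.3  16.4  50. ]
NR [ 336.6  126.6 -338.4] 318.0 [417.3  18.1  50. ]
[[737.2 365.8  50. ]
 [734.3  16.4  50. ]
 [417.3  18.1  50. ]
 [415.3 365.8  50. ]]
bolts [array([443.8, 347.6,  50. ]), array([443.6,  39.7,  50. ])]
tongue ends z71 [array([464.5, 317.1,  71. ]), array([466.4,  77.3,  71. ])]
flange z82  [array([489.7, 254. ,  82. ]), array([490.3, 126.9,  82. ]), array([495.5, 190.4,  82. ]), array([490. , 190.4,  82. ])]
flange side two [(array([490.20421851, 255.5830376 ,  71.30358028]), np.float64(2.144369518584985)), (array([489.74280363, 128.0492523 ,  56.55222382]), np.float64(5.319657673676))]
```

Checks:
- **Cams:** the dots give L (556.4, 321.1) and R (555.1, 65.3), 255.8 mm apart against 256 given. Height is 75.7 against 74.
- **Magazine:** origin is about (565.7, 193.2) with yaw about −0.005, and the near and far edges at 416 and 737 agree.
- **Flange:** the rear face is at x≈490, so the cover is about 76 mm short of home.
- **Corner pairs:** the two-view corner pairs in that script were mismatched, so I don't use them.

Next I check the obstacle heights on the left and plan the first moves.

```bash
cat >> h.py <<'E'
def plan(x,y,z,yaw_deg):
    from cell import state
    s=state();p=np.array(s["eef_pos"]);ps=s["tcp_rot"][2]
    d=np.array([x,y,z])-p;X=np.array([np.cos(ps),np.sin(ps),0]);Y=np.array([np.sin(ps),-np.cos(ps),0])
    sp=(np.degrees(ps)-yaw_deg+180)%360-180
    print("t",round(s["t"],2),"pos",p.round(1),"yaw",np.degrees(ps).round(2),"F",np.round(s["ft_force"],1),"Mz",np.round(s["moment"][2],2),"j",np.round(s["joints"],2))
    print("delta cm",np.round([d@X/10,d@Y/10,-d[2]/10],2),"spin",round(sp,2),"rows",round(np.linalg.norm(d)/50,1))
E
python3 - <<'E'
import numpy as np
from h import *
d=np.load("top0.npz")["d"]
P=[]
for v in range(80,300,2):
    for u in range(150,390,2):
        if d[v,u]>0:
            q=depthpt("top",(u,v),d[v,u]); P.append([*q,u,v])
P=np.array(P)
for nm,m in dict(left=(P[:,3]<228),mid=(P[:,3]>228)&(P[:,4]>150)).items():
    Q=P[m]; Q=Q[Q[:,2]>90]; Q=Q[np.argsort(-Q[:,2])][:25]; print(nm);print(Q.round(0)[::2])
plan(450,-300,380,0)
E
```

```text
Traceback (most recent call last):
  File "h.py", line 17, in depthpt
    c=camera_info(cam);o,d=ray(cam,uv); return o+d*z
ValueError: time passes only in moves, steps and waits
```

```bash
sed -i 's/^from cell import camera_info/import functools\nfrom cell import camera_info as _ci\ncamera_info=functools.lru_cache(None)(_ci)/' h.py
python3 - <<'E'
import numpy as np
from h import *
d=np.load("top0.npz")["d"]
P=[]
for v in range(80,300,2):
    for u in range(150,390,2):
        if d[v,u]>0:
            q=depthpt("top",(u,v),d[v,u]); P.append([*q,u,v])
P=np.array(P)
for nm,m in dict(left=(P[:,3]<228),mid=(P[:,3]>228)&(P[:,4]>150)).items():
    Q=P[m]; Q=Q[Q[:,2]>90]; Q=Q[np.argsort(-Q[:,2])][:25]; print(nm);print(Q.round(0)[::2])
plan(450,-300,380,0)
E
```

```text
left
[[400. 508. 424. 160. 266.]
 [418. 508. 424. 160. 258.]
 [413. 508. 423. 160. 260.]
 [413. 499. 423. 164. 260.]
 [413. 504. 422. 162. 260.]
 [422. 500. 422. 164. 256.]
 [422. 505. 422. 162. 256.]
 [400. 495. 421. 166. 266.]
 [409. 505. 421. 162. 262.]
 [400. 500. 420. 164. 266.]
 [427. 502. 418. 164. 254.]
 [413. 498. 416. 166. 260.]
 [413. 496. 407. 168. 260.]]
mid
[[689. 307. 109. 270. 162.]
 [701. 307. 108. 270. 158.]
 [707. 295. 108. 274. 156.]
 [707. 301. 107. 272. 156.]
 [372. 421. 107. 230. 268.]
 [677. 307. 106. 270. 166.]
 [701. 319. 106. 266. 158.]
 [683. 325. 106. 264. 164.]
 [701. 301. 106. 272. 158.]
 [701. 326. 106. 264. 158.]
 [695. 332. 106. 262. 160.]
 [683. 313. 105. 268. 164.]
 [714. 302. 105. 272. 154.]]
t 0.1 pos [ 204.2 -590.7  404.2] yaw 19.07 F [ 0.1 -0.1 -0. ] Mz 0.01 j [-1.34  0.49  1.56  0.    1.09 -0.11]
delta cm [ 32.73 -19.44   2.42] spin 19.07 rows 7.6
```

>>> step_arm --rows '[{"delta_pos": [4, -2.4, 0.3], "spin": 2.4}, {"delta_pos": [8, -4.8, 0.6], "spin": 5}, {"delta_pos": [12, -7.2, 0.9], "spin": 8}, {"delta_pos": [16, -9.6, 1.2], "spin": 12}, {"delta_pos": [20, -12, 1.5], "spin": 19}]' --jaw 0.5

```text
t: 0.6
eef_pos: [354.8, -410.3, 389.1]
tcp_rot: [-3.14, 0.0, -0.002]
ft_force: [0.1, -0.8, 0.8]
opening: 0.632
```

```bash
python3 -c "
from h import *
plan(450,-250,350,0);plan(445,193,340,0)"
```

```text
t 0.6 pos [ 354.8 -410.3  389.1] yaw -0.13 F [ 0.1 -0.8  0.8] Mz -0.05 j [-0.98  0.39  1.78  0.    0.97  0.59]
delta cm [  9.48 -16.06   3.91] spin -0.13 rows 3.8
t 0.6 pos [ 354.8 -410.3  389.1] yaw -0.13 F [ 0.1 -0.8  0.8] Mz -0.05 j [-0.98  0.39  1.78  0.    0.97  0.59]
delta cm [  8.87 -60.36   4.91] spin -0.13 rows 12.2
```

>>> step_arm --rows '[{"delta_pos": [2.5, -4, 0.5], "spin": 0}, {"delta_pos": [5, -8, 1], "spin": 0}, {"delta_pos": [7, -12, 1.5], "spin": 0}, {"delta_pos": [8, -16.5, 2], "spin": 0}, {"delta_pos": [8.5, -21, 2.5], "spin": 0}]'

```text
t: 1.1
eef_pos: [440.8, -198.7, 363.9]
tcp_rot: [-3.14, 0.001, -0.002]
ft_force: [0.2, -0.4, -0.3]
opening: 0.504
```

>>> step_arm --rows '[{"delta_pos": [0, -4.8, 0], "spin": 0}, {"delta_pos": [0, -9.6, 0], "spin": 0}, {"delta_pos": [0, -14.4, 0], "spin": 0}, {"delta_pos": [0, -19.2, 0], "spin": 0}, {"delta_pos": [0, -24, 0], "spin": 0}]'

```text
t: 1.6
eef_pos: [440.9, 43.1, 364.2]
tcp_rot: [-3.14, 0.001, -0.002]
ft_force: [1.5, -0.8, 0.9]
opening: 0.502
```

```bash
python3 -c "
from h import *
plan(450,193.5,300,-0.3)"
```

```text
t 1.6 pos [440.9  43.1 364.2] yaw -0.13 F [ 1.5 -0.8  0.9] Mz -0.02 j [-0.05  0.29  2.03  0.    0.82  1.52]
delta cm [  0.88 -15.04   6.42] spin 0.17 rows 3.3
```

>>> step_arm --rows '[{"delta_pos": [0.2, -4.8, 1], "spin": 0}, {"delta_pos": [0.4, -9.6, 2], "spin": 0}, {"delta_pos": [0.6, -13.5, 4], "spin": 0}, {"delta_pos": [0.6, -15, 6], "spin": 0}, {"delta_pos": [0.6, -15, 8], "spin": 0}]'

```text
t: 2.1
eef_pos: [446.8, 195.3, 283.5]
tcp_rot: [-3.14, 0.0, 0.001]
ft_force: [0.3, 0.0, -0.2]
opening: 0.497
```

```bash
python3 - <<'E'
from h import *
plan(460,193.2,248.5,-0.3)
from cell import *
for n in("top","side"):
    p,d=read_camera(n); cv2.imwrite(f"pics/{n}1.png",p[140:290,230:420].repeat(4,0).repeat(4,1))
E
```

```text
t 2.1 pos [446.8 195.3 283.5] yaw 0.04 F [ 0.3  0.  -0.2] Mz -0.01 j [0.28 0.48 2.02 0.   0.65 1.84]
delta cm [1.31 0.21 3.5 ] spin 0.34 rows 0.7
```

View pics/side1.png

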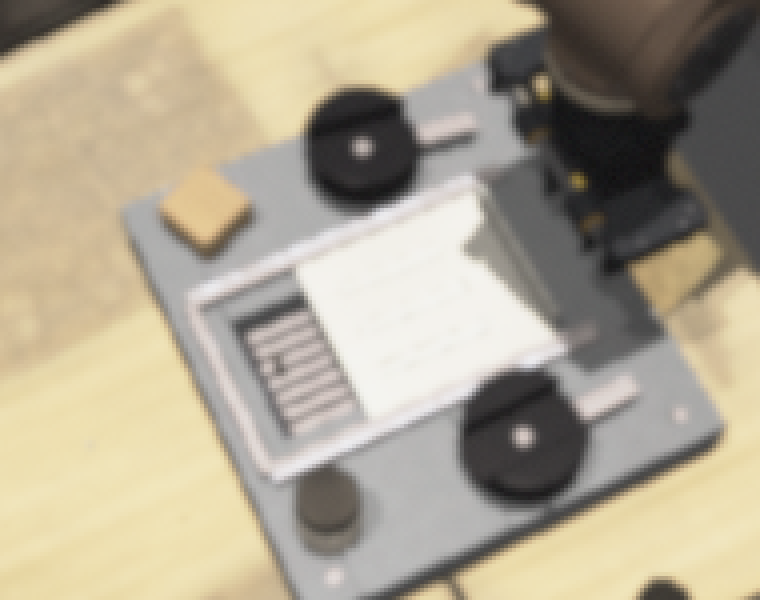

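The side view shows the gripper just behind the flange (about (600,220) in the zoom), clear of both tongues. I go down behind the flange and push.

>>> step_arm --rows '[{"delta_pos": [0, 0.2, 2], "spin": 0}, {"delta_pos": [0, 0.2, 3.5], "spin": 0.3}, {"delta_pos": [1, 0.2, 3.5], "spin": 0.3}, {"delta_pos": [2, 0.2, 3.5], "spin": 0.3}, {"delta_pos": [2.7, 0.2, 3.5], "spin": 0.3}]'

```text
t: 2.7
eef_pos: [475.1, 191.5, 248.5]
tcp_rot: [-3.141, 0.002, -0.007]
ft_force: [0.9, -0.1, 0.0]
opening: 0.499
```

>>> step_arm --rows '[{"delta_pos": [0.5, 0, 0], "spin": 0}, {"delta_pos": [1, 0, 0], "spin": 0}, {"delta_pos": [1.5, 0, 0], "spin": 0}, {"delta_pos": [2, 0, 0], "spin": 0}, {"delta_pos": [2.5, 0, 0], "spin": 0}]'

```text
t: 3.2
eef_pos: [500.2, 191.4, 248.5]
tcp_rot: [-3.141, 0.003, -0.007]
ft_force: [-5.8, 1.0, 4.1]
opening: 0.501
```

>>> step_arm --rows '[{"delta_pos": [0.8, -0.05, 0], "spin": 0}, {"delta_pos": [1.6, -0.1, 0], "spin": 0}, {"delta_pos": [2.4, -0.1, 0], "spin": 0}, {"delta_pos": [3.2, -0.1, 0], "spin": 0}, {"delta_pos": [4.0, -0.1, 0], "spin": 0}]'

```text
t: 3.7
eef_pos: [540.8, 192.1, 248.5]
tcp_rot: [-3.141, 0.003, -0.007]
ft_force: [-5.0, -0.4, 3.7]
opening: 0.499
```

>>> step_arm --rows '[{"delta_pos": [0.3, 0, 0], "spin": 0}, {"delta_pos": [0.6, 0, 0], "spin": 0}, {"delta_pos": [0.9, 0, 0], "spin": 0}]'

```text
t: 4.0
eef_pos: [549.8, 192.1, 248.4]
tcp_rot: [-3.141, 0.004, -0.007]
ft_force: [-4.1, -0.6, 3.0]
opening: 0.5
```

>>> step_arm --rows '[{"delta_pos": [0.15, 0, 0], "spin": 0}, {"delta_pos": [0.3, 0, 0], "spin": 0}]'

```text
t: 4.2
eef_pos: [552.8, 192.1, 248.4]
tcp_rot: [-3.141, 0.004, -0.007]
ft_force: [-5.4, 0.4, 3.5]
opening: 0.502
```

>>> step_arm --rows '[{"delta_pos": [0.15, 0, 0], "spin": 0}]'

```text
t: 4.3
eef_pos: [554.3, 192.0, 248.4]
tcp_rot: [-3.141, 0.004, -0.007]
ft_force: [-4.9, -1.2, 3.0]
opening: 0.499
```

>>> step_arm --rows '[{"delta_pos": [0.15, 0, 0], "spin": 0}]'

```text
t: 4.4
eef_pos: [555.3, 192.1, 248.4]
tcp_rot: [-3.141, 0.007, -0.006]
ft_force: [-15.5, 1.3, 11.7]
opening: 0.504
```

>>> step_arm --rows '[{"delta_pos": [0.15, 0, 0], "spin": 0}]'

```text
t: 4.5
eef_pos: [555.9, 192.1, 248.4]
tcp_rot: [3.141, 0.01, -0.006]
ft_force: [-14.2, 0.9, 11.3]
opening: 0.501
```

>>> step_arm --rows '[{"delta_pos": [0.1, 0, 0], "spin": 0}]'

```text
t: 4.6
eef_pos: [556.3, 192.2, 248.4]
tcp_rot: [3.141, 0.013, -0.006]
ft_force: [-8.2, 0.2, 6.6]
opening: 0.498
```

The force jumped from about 5 to 15 N and the tip stopped advancing (TCP pitch grew instead), so the cover is at its stop. I back off, rise and look.

>>> step_arm --rows '[{"delta_pos": [-0.5, 0, 0], "spin": 0}, {"delta_pos": [-3, 0, 0], "spin": 0}, {"delta_pos": [-6, 0, -1], "spin": 0}, {"delta_pos": [-9, 0, -4], "spin": 0}, {"delta_pos": [-11, 0, -8], "spin": 0}]'

```text
t: 5.1
eef_pos: [445.8, 192.8, 329.4]
tcp_rot: [3.14, 0.015, -0.006]
ft_force: [0.7, 0.7, 0.7]
opening: 0.494
```

```bash
python3 - <<'E'
from h import *
plan(555.1,65.3,320,90)
from cell import *
for n in("top","side"):
    p,d=read_camera(n); np.savez(n+"2.npz",p=p,d=d);cv2.imwrite(f"pics/{n}2.png",p[140:290,230:420].repeat(4,0).repeat(4,1))
E
```

```text
t 5.1 pos [445.8 192.8 329.4] yaw -0.35 F [0.7 0.7 0.7] Mz -0.06 j [0.27 0.4  1.98 0.   0.78 1.85]
delta cm [11.01 12.68  0.94] spin -90.35 rows 3.4
```

View pics/side2.png

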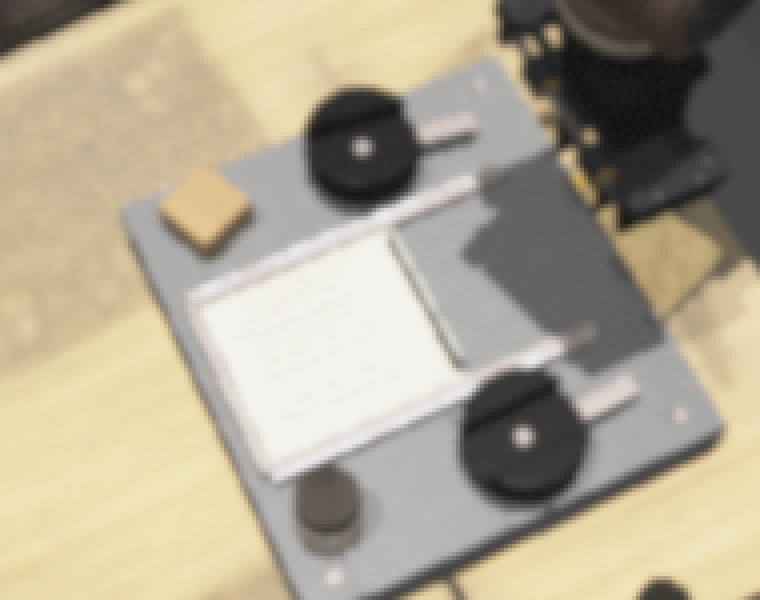

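View pics/top2.png

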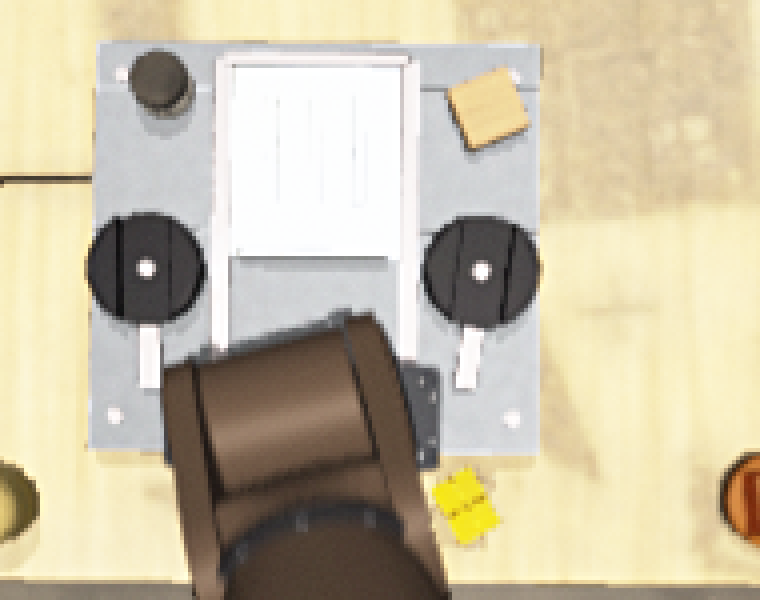

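The side and top views show the plate filling the space up to the end stop. The flange is at row ≈257 in the top zoom, level with the cam axes as it should be, and both tongues are still open. I do the right cam first: slot direction about −7.7°, so tool yaw about 82°.

```bash
cat >> h.py <<'E'
def tip(x,y,z,yaw_deg=None):
    from cell import state
    from scipy.spatial.transform import Rotation as Ro
    s=state();R=Ro.from_euler("xyz",s["tcp_rot"]).as_matrix();T=np.array(s["eef_pos"])+190*R[:,2]
    ya=np.degrees(s["tcp_rot"][2])
    d=R.T@(np.array([x,y,z])-T)/10
    print("t",round(s["t"],2),"tip",T.round(1),"yaw",ya.round(2),"pitchroll",np.round(s["tcp_rot"][:2],3),"F",np.round(s["ft_force"],1),"Mz",np.round(s["moment"][2],2),"op",round(s["opening"],2),"j6",round(s["joints"][5],2))
    print("delta cm",d.round(2),"spin",None if yaw_deg is None else round((ya-yaw_deg+180)%360-180,2))
E
python3 -c "
from h import *
tip(555.5,65.2,130,82)
# flange check
for v in (203,204,205,206): print(onplane('top',(310,v),82).round(1), np.load('top2.npz')['p'][v,310])
"
```

```text
t 5.2 tip [445.  193.4 143.7] yaw -0.3 pitchroll [-3.14   0.006] F [ 0.3  0.2 -0.4] Mz 0.01 op 0.5 j6 1.85
delta cm [11.13 12.77  1.29] spin -82.3
[567.7 186.7  82. ] [255 255 254]
[564.7 186.7  82. ] [138 138 136]
[561.6 186.6  82. ] [179 179 177]
[558.6 186.6  82. ] [186 182 182]
```

>>> step_arm --rows '[{"delta_pos": [2.2, 2.6, 0], "spin": -8.4}, {"delta_pos": [4.4, 5.2, 0], "spin": -16.8}, {"delta_pos": [6.6, 7.8, 0], "spin": -25.2}, {"delta_pos": [8.8, 10.4, 0], "spin": -33.6}, {"delta_pos": [11.1, 12.8, 0], "spin": -42}]'

```text
t: 5.7
eef_pos: [557.7, 63.1, 332.4]
tcp_rot: [-3.138, 0.003, 0.733]
ft_force: [-0.1, -0.5, 0.9]
opening: 0.503
```

>>> step_arm --rows '[{"delta_pos": [0, 0, 0], "spin": -8.4}, {"delta_pos": [0, 0, 0], "spin": -16.8}, {"delta_pos": [0, 0, 0], "spin": -25.2}, {"delta_pos": [0, 0, 0], "spin": -33.6}, {"delta_pos": [0, 0, 0.5], "spin": -41}]'

```text
t: 6.2
eef_pos: [558.3, 62.9, 327.2]
tcp_rot: [-3.139, -0.001, 1.455]
ft_force: [-1.0, -0.4, -0.1]
opening: 0.499
```

```bash
python3 - <<'E'
from h import *
tip(555.5,65.2,110,82)
from cell import *
for n in("side","top"):
    p,d=read_camera(n); cv2.imwrite(f"pics/{n}3.png",p[140:290,230:420].repeat(4,0).repeat(4,1))
E
```

```text
t 6.2 tip [557.8  63.1 137.2] yaw 83.34 pitchroll [-3.139e+00 -1.000e-03] F [-1.  -0.4 -0.1] Mz 0.01 op 0.5 j6 0.11
delta cm [ 0.18 -0.25  2.72] spin 1.34
```

View pics/side3.png

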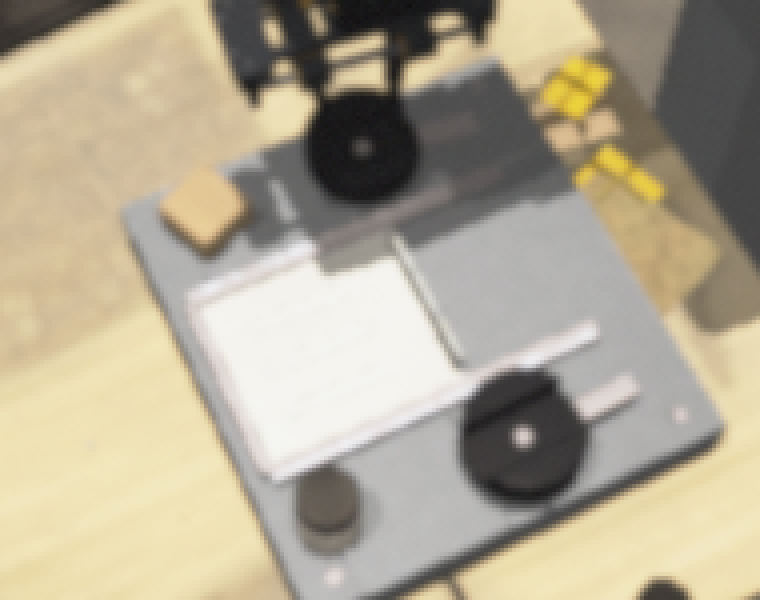

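The side view shows both open fingers over the right cam, at about (325,90) and (392,85) in the zoom, lined up with its slot. I go down and watch the force.

>>> step_arm --rows '[{"delta_pos": [0.2, -0.25, 1.5], "spin": 1.3}, {"delta_pos": [0.2, -0.25, 3], "spin": 1.3}, {"delta_pos": [0.2, -0.25, 4], "spin": 1.3}, {"delta_pos": [0.2, -0.25, 4.6], "spin": 1.3}]'

```text
t: 6.7
eef_pos: [555.7, 65.2, 279.6]
tcp_rot: [-3.137, -0.0, 1.426]
ft_force: [-0.0, 0.4, -0.8]
opening: 0.497
```

>>> step_arm --rows '[{"delta_pos": [0, 0, 0.5], "spin": 0}, {"delta_pos": [0, 0, 1.1], "spin": 0}]'

```text
t: 6.9
eef_pos: [555.9, 65.1, 268.5]
tcp_rot: [-3.137, -0.0, 1.425]
ft_force: [-0.4, -0.6, -0.2]
opening: 0.502
```

```bash
python3 - <<'E'
from h import *
tip(555.5,65.2,79,-10)
E
```

```text
t 6.9 tip [555.1  65.3  78.5] yaw 81.64 pitchroll [-3.137 -0.   ] F [-0.4 -0.6 -0.2] Mz -0.03 op 0.5 j6 0.14
delta cm [-0.01  0.04 -0.05] spin 91.64
```

>>> step_arm --rows '[{"delta_pos": [0, 0, 0], "spin": 6}, {"delta_pos": [0, 0, 0], "spin": 12}, {"delta_pos": [0, 0, 0], "spin": 18}, {"delta_pos": [0, 0, 0], "spin": 24}, {"delta_pos": [0, 0, 0], "spin": 30}]'

```text
t: 7.4
eef_pos: [555.6, 64.8, 268.4]
tcp_rot: [-3.137, 0.003, 0.897]
ft_force: [-3.3, -3.4, 0.6]
opening: 0.499
```

```bash
python3 - <<'E'
from h import *
tip(555.5,65.2,79,-10)
from cell import *
for n in("side",):
    p,d=read_camera(n); cv2.imwrite(f"pics/{n}4.png",p[140:290,230:420].repeat(4,0).repeat(4,1))
E
```

```text
t 7.4 tip [554.6  64.8  78.4] yaw 51.39 pitchroll [-3.137e+00  3.000e-03] F [-3.3 -3.4  0.6] Mz 0.15 op 0.5 j6 0.67
delta cm [ 0.08  0.05 -0.06] spin 61.39
```

View pics/side4.png

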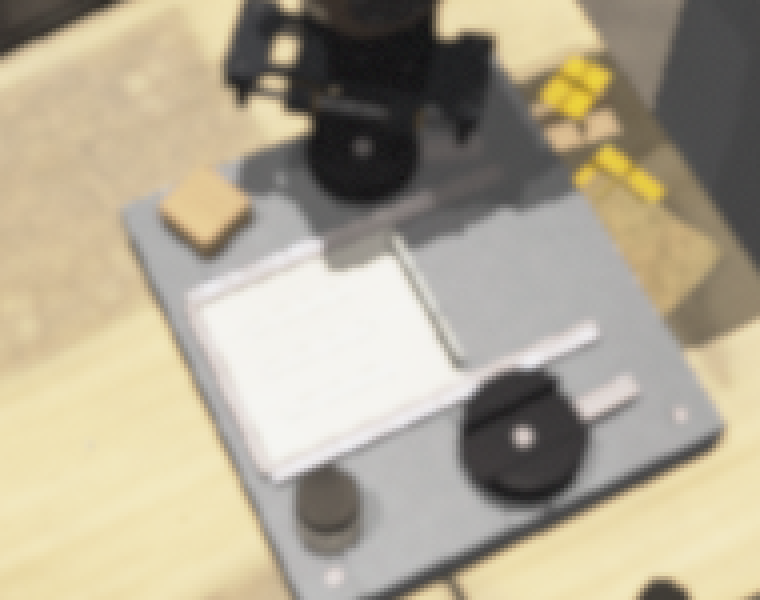

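The moment is 0.15 N m, matching the cam's friction, so the fingers in the slot are turning it. I continue.

>>> step_arm --rows '[{"delta_pos": [0.05, 0.05, 0], "spin": 6}, {"delta_pos": [0.05, 0.05, 0], "spin": 12}, {"delta_pos": [0.05, 0.05, 0], "spin": 18}, {"delta_pos": [0.05, 0.05, 0], "spin": 24}, {"delta_pos": [0.05, 0.05, 0], "spin": 30}]'

```text
t: 7.95
eef_pos: [555.9, 64.7, 268.3]
tcp_rot: [-3.139, 0.006, 0.365]
ft_force: [-5.1, -3.3, 2.5]
opening: 0.499
```

>>> step_arm --rows '[{"delta_pos": [0, 0, 0], "spin": 5}, {"delta_pos": [0, 0, 0], "spin": 10}, {"delta_pos": [0, 0, 0], "spin": 15}, {"delta_pos": [0, 0, 0], "spin": 19}, {"delta_pos": [0, 0, 0], "spin": 23}]'

```text
t: 8.45
eef_pos: [555.8, 64.6, 268.4]
tcp_rot: [3.141, 0.007, -0.037]
ft_force: [-2.8, -2.2, 0.6]
opening: 0.496
```

```bash
python3 - <<'E'
from h import *
tip(555.5,65.2,79,-15)
E
```

```text
t 8.45 tip [554.4  64.6  78.4] yaw -2.13 pitchroll [3.141 0.007] F [-2.8 -2.2  0.6] Mz 0.14 op 0.5 j6 1.61
delta cm [ 0.11 -0.06 -0.06] spin 12.87
```

>>> step_arm --rows '[{"delta_pos": [0, 0, 0], "spin": 3}, {"delta_pos": [0, 0, 0], "spin": 6}, {"delta_pos": [0, 0, 0], "spin": 9}]'

```text
t: 8.75
eef_pos: [555.7, 64.6, 268.5]
tcp_rot: [3.14, 0.007, -0.194]
ft_force: [-1.4, -2.0, 0.8]
opening: 0.5
```

```bash
python3 - <<'E'
from h import *
tip(555.5,65.2,79,-15)
E
```

```text
t 8.75 tip [554.4  64.6  78.5] yaw -11.14 pitchroll [3.14  0.007] F [-1.4 -2.   0.8] Mz 0.17 op 0.5 j6 1.76
delta cm [ 0.1  -0.08 -0.06] spin 3.86
```

>>> step_arm --rows '[{"delta_pos": [0, 0, 0], "spin": 2}, {"delta_pos": [0, 0, 0], "spin": 4}]'

```text
t: 8.95
eef_pos: [555.7, 64.6, 268.5]
tcp_rot: [3.139, 0.007, -0.264]
ft_force: [-2.0, -1.6, -0.0]
opening: 0.499
```

```bash
python3 - <<'E'
from h import *
tip(555.5,65.2,79,-15)
E
```

```text
t 8.95 tip [554.3  64.6  78.5] yaw -15.1 pitchroll [3.139 0.007] F [-2.  -1.6 -0. ] Mz 0.09 op 0.5 j6 1.83
delta cm [ 0.1  -0.09 -0.05] spin -0.1
```

>>> step_arm --rows '[{"delta_pos": [0, 0, 0], "spin": 1.5}, {"delta_pos": [0, 0, 0], "spin": 3}]'

```text
t: 9.15
eef_pos: [555.6, 64.8, 268.5]
tcp_rot: [3.139, 0.006, -0.313]
ft_force: [-1.7, -4.1, 0.4]
opening: 0.502
```

```bash
python3 - <<'E'
from h import *
tip(555.5,65.2,79,-15)
E
```

```text
t 9.15 tip [554.3  64.6  78.5] yaw -17.96 pitchroll [3.139 0.006] F [-1.7 -4.1  0.4] Mz 2.1 op 0.5 j6 1.88
delta cm [ 0.1  -0.09 -0.05] spin -2.96
```

>>> step_arm --rows '[{"delta_pos": [0, 0, 0], "spin": 1.5}, {"delta_pos": [0, 0, 0], "spin": 3}]'

```text
t: 9.35
eef_pos: [555.6, 65.0, 268.6]
tcp_rot: [3.136, 0.005, -0.36]
ft_force: [-2.0, -2.6, 1.4]
opening: 0.497
```

```bash
python3 - <<'E'
from h import *
tip(555.5,65.2,79,-15)
E
```

```text
t 9.35 tip [554.3  64.4  78.6] yaw -20.61 pitchroll [3.136 0.005] F [-2.  -2.6  1.4] Mz 6.08 op 0.5 j6 1.93
delta cm [ 0.08 -0.12 -0.04] spin -5.61
```

The moment rose to 6 N m, so the right cam is on its stop. I unwind within the slack, lift clear and check.

>>> step_arm --rows '[{"delta_pos": [0, 0, 0], "spin": -7}, {"delta_pos": [0, 0, 0], "spin": -15}, {"delta_pos": [0, 0, 0], "spin": -18}, {"delta_pos": [0, 0, -3], "spin": -18}, {"delta_pos": [0, 0, -6], "spin": -18}]'

```text
t: 9.85
eef_pos: [556.1, 65.1, 328.8]
tcp_rot: [3.14, 0.008, -0.051]
ft_force: [0.2, 0.2, -0.0]
opening: 0.499
```

```bash
python3 - <<'E'
from h import *
tip(556.4,321.1,140,93)
from cell import *
for n in("side",):
    p,d=read_camera(n); cv2.imwrite(f"pics/{n}5.png",p[140:290,230:420].repeat(4,0).repeat(4,1))
E
```

```text
t 9.85 tip [554.6  64.8 138.8] yaw -2.91 pitchroll [3.14  0.008] F [ 0.2  0.2 -0. ] Mz -0.03 op 0.5 j6 1.62
delta cm [ -1.12 -25.6   -0.16] spin -95.91
```

View pics/side5.png

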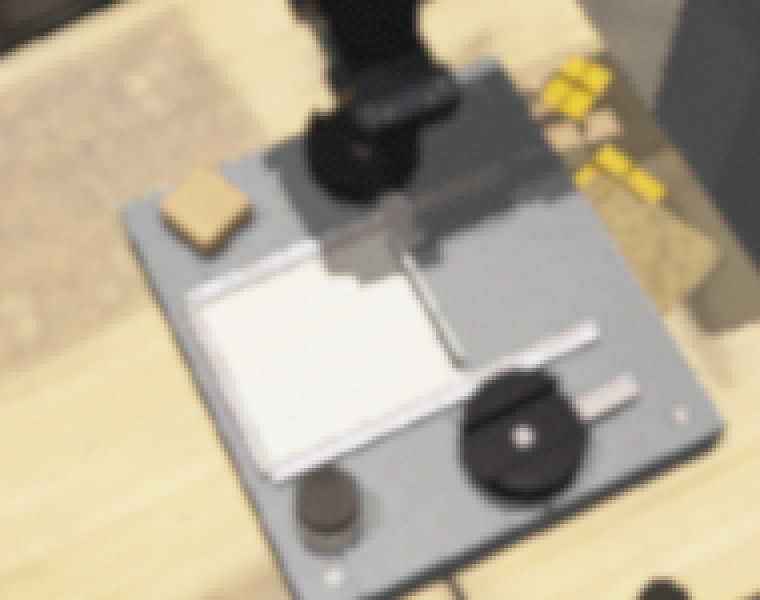

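The right tongue now lies behind the flange, at about (405,225) in the zoom. Next is the left cam: slot direction about +2.5°, so yaw about 92.5°.

>>> step_arm --rows '[{"delta_pos": [-0.2, -4.8, 0], "spin": -8.2}, {"delta_pos": [-0.4, -9.6, 0], "spin": -16.4}, {"delta_pos": [-0.6, -14.4, 0], "spin": -24.6}, {"delta_pos": [-0.9, -19.2, 0], "spin": -32.8}, {"delta_pos": [-1.1, -24, 0], "spin": -41}]'

```text
t: 10.4
eef_pos: [557.8, 307.4, 333.6]
tcp_rot: [-3.141, 0.0, 0.666]
ft_force: [0.4, 0.2, 0.2]
opening: 0.501
```

>>> step_arm --rows '[{"delta_pos": [0, 0, 0], "spin": -8.4}, {"delta_pos": [0, 0, 0], "spin": -16.8}, {"delta_pos": [0, 0, 0], "spin": -25.2}, {"delta_pos": [0, 0, 0], "spin": -33.6}, {"delta_pos": [0, 0, 0], "spin": -42}]'

```text
t: 10.9
eef_pos: [557.9, 307.5, 333.4]
tcp_rot: [-3.14, -0.002, 1.4]
ft_force: [0.3, 1.0, 0.6]
opening: 0.501
```

```bash
python3 - <<'E'
from h import *
tip(556.4,321.1,110,92.5)
E
```

```text
t 10.9 tip [557.7 307.9 143.4] yaw 80.24 pitchroll [-3.14e+00 -2.00e-03] F [0.3 1.  0.6] Mz -0.01 op 0.5 j6 0.57
delta cm [ 1.27 -0.35  3.34] spin -12.26
```

>>> step_arm --rows '[{"delta_pos": [0.8, -0.2, 0], "spin": -6.2}, {"delta_pos": [1.3, -0.35, 0.5], "spin": -12.3}, {"delta_pos": [1.3, -0.35, 2], "spin": -12.3}, {"delta_pos": [1.3, -0.35, 3.3], "spin": -12.3}]'

```text
t: 11.3
eef_pos: [556.6, 321.1, 299.9]
tcp_rot: [-3.141, -0.004, 1.611]
ft_force: [-0.2, -0.7, 0.3]
opening: 0.498
```

```bash
python3 - <<'E'
from h import *
tip(556.4,321.1,79,92.5)
from cell import *
for n in("side",):
    p,d=read_camera(n); cv2.imwrite(f"pics/{n}6.png",p[140:290,230:420].repeat(4,0).repeat(4,1))
E
```

```text
t 11.3 tip [556.5 321.8 109.9] yaw 92.31 pitchroll [-3.141 -0.004] F [-0.2 -0.7  0.3] Mz 0.01 op 0.5 j6 0.38
delta cm [-0.08 -0.01  3.09] spin -0.19
```

View pics/side6.png

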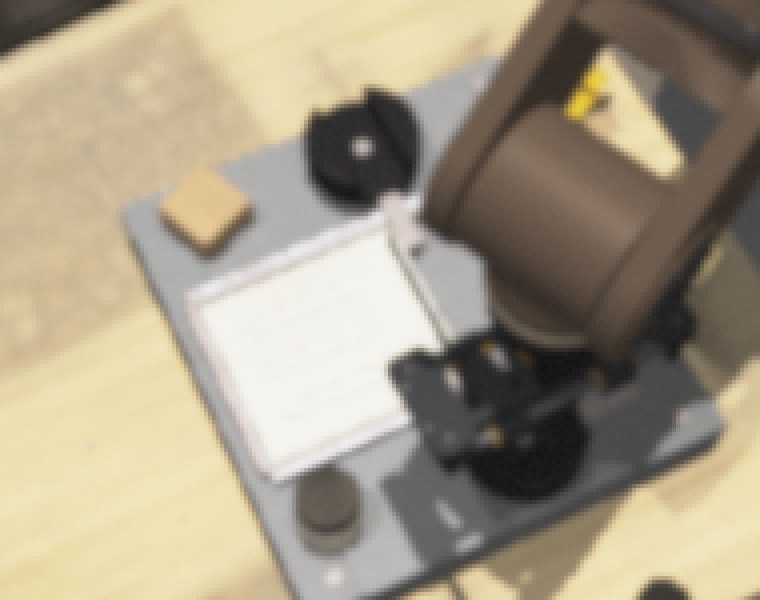

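The side view shows the right tongue behind the flange at (405,220), with its slot running across. The gripper is over the left cam at (530,440). I go down into the slot.

>>> step_arm --rows '[{"delta_pos": [0, 0, 1], "spin": 0}, {"delta_pos": [0, 0, 1.6], "spin": 0}]'

```text
t: 11.55
eef_pos: [556.2, 320.7, 280.4]
tcp_rot: [-3.137, -0.002, 1.61]
ft_force: [-0.3, 1.2, -0.2]
opening: 0.499
```

>>> step_arm --rows '[{"delta_pos": [0, 0, 0.7], "spin": 0}, {"delta_pos": [0, 0, 1.4], "spin": 0}]'

```text
t: 11.75
eef_pos: [556.2, 320.6, 265.8]
tcp_rot: [-3.137, -0.002, 1.609]
ft_force: [-0.2, 0.3, 0.8]
opening: 0.499
```

```bash
python3 - <<'E'
from h import *
tip(556.4,321.1,79,92.5)
E
```

```text
t 11.75 tip [555.3 321.   75.8] yaw 92.2 pitchroll [-3.137e+00 -2.000e-03] F [-0.2  0.3  0.8] Mz 0.02 op 0.5 j6 0.38
delta cm [ 0.01  0.11 -0.32] spin -0.3
```

>>> step_arm --rows '[{"delta_pos": [0, 0.1, -0.3], "spin": -4}, {"delta_pos": [0, 0.1, -0.3], "spin": -10}, {"delta_pos": [0, 0.1, -0.3], "spin": -16}, {"delta_pos": [0, 0.1, -0.3], "spin": -22}, {"delta_pos": [0, 0.1, -0.3], "spin": -28}]'

```text
t: 12.25
eef_pos: [557.4, 320.6, 268.7]
tcp_rot: [-3.139, -0.004, 2.102]
ft_force: [0.7, 0.4, -0.2]
opening: 0.501
```

```bash
python3 - <<'E'
from h import *
tip(556.4,321.1,79,195)
E
```

```text
t 12.25 tip [556.5 321.   78.7] yaw 120.41 pitchroll [-3.139 -0.004] F [ 0.7  0.4 -0.2] Mz -0.16 op 0.5 j6 -0.12
delta cm [ 0.01 -0.01 -0.03] spin -74.59
```

>>> step_arm --rows '[{"delta_pos": [0, 0, 0], "spin": -6}, {"delta_pos": [0, 0, 0], "spin": -12}, {"delta_pos": [0, 0, 0], "spin": -18}, {"delta_pos": [0, 0, 0], "spin": -24}, {"delta_pos": [0, 0, 0], "spin": -30}]'

```text
t: 12.75
eef_pos: [557.2, 320.9, 268.7]
tcp_rot: [3.141, -0.006, 2.629]
ft_force: [-2.2, 3.1, 0.9]
opening: 0.498
```

```bash
python3 - <<'E'
from h import *
tip(556.4,321.1,79,195)
E
```

```text
t 12.75 tip [556.3 321.4  78.7] yaw 150.62 pitchroll [ 3.141 -0.006] F [-2.2  3.1  0.9] Mz -0.12 op 0.5 j6 -0.64
delta cm [-0.03 -0.02 -0.03] spin -44.38
```

>>> step_arm --rows '[{"delta_pos": [0, 0, 0], "spin": -6}, {"delta_pos": [0, 0, 0], "spin": -12}, {"delta_pos": [0, 0, 0], "spin": -18}, {"delta_pos": [0, 0, 0], "spin": -24}, {"delta_pos": [0, 0, 0], "spin": -30}]'

```text
t: 13.25
eef_pos: [556.8, 321.2, 268.6]
tcp_rot: [3.138, -0.006, -3.127]
ft_force: [-4.2, 2.4, 3.3]
opening: 0.5
```

>>> step_arm --rows '[{"delta_pos": [0, 0, 0], "spin": -3}, {"delta_pos": [0, 0, 0], "spin": -6}, {"delta_pos": [0, 0, 0], "spin": -9}, {"delta_pos": [0, 0, 0], "spin": -11}]'

```text
t: 13.65
eef_pos: [556.6, 321.2, 268.6]
tcp_rot: [3.137, -0.005, -2.933]
ft_force: [-2.9, 1.3, 2.2]
opening: 0.501
```

```bash
python3 - <<'E'
from h import *
tip(556.4,321.1,79,195)
E
```

```text
t 13.65 tip [555.4 321.9  78.6] yaw -168.08 pitchroll [ 3.137 -0.005] F [-2.9  1.3  2.2] Mz -0.13 op 0.5 j6 -1.36
delta cm [-0.08 -0.1  -0.04] spin -3.08
```

>>> step_arm --rows '[{"delta_pos": [0, 0, 0], "spin": -1.5}, {"delta_pos": [0, 0, 0], "spin": -3}]'

```text
t: 13.85
eef_pos: [556.5, 321.3, 268.6]
tcp_rot: [3.136, -0.005, -2.88]
ft_force: [-2.2, 0.1, 1.7]
opening: 0.497
```

```bash
python3 - <<'E'
from h import *
tip(556.4,321.1,79,195)
E
```

```text
t 13.85 tip [555.3 321.9  78.6] yaw -165.01 pitchroll [ 3.136 -0.005] F [-2.2  0.1  1.7] Mz -0.15 op 0.5 j6 -1.42
delta cm [-0.08 -0.11 -0.04] spin -0.01
```

>>> step_arm --rows '[{"delta_pos": [0, 0, 0], "spin": -1.5}, {"delta_pos": [0, 0, 0], "spin": -3}]'

```text
t: 14.05
eef_pos: [556.5, 321.2, 268.7]
tcp_rot: [3.135, -0.005, -2.829]
ft_force: [-3.0, -0.9, 3.6]
opening: 0.495
```

```bash
python3 - <<'E'
from h import *
tip(556.4,321.1,79,195)
E
```

```text
t 14.05 tip [555.3 322.   78.7] yaw -162.09 pitchroll [ 3.135 -0.005] F [-3.  -0.9  3.6] Mz -2.93 op 0.5 j6 -1.47
delta cm [-0.08 -0.12 -0.03] spin 2.91
```

>>> step_arm --rows '[{"delta_pos": [0, 0, 0], "spin": -1.5}, {"delta_pos": [0, 0, 0], "spin": -3}]'

```text
t: 14.25
eef_pos: [556.7, 321.2, 268.7]
tcp_rot: [3.132, -0.004, -2.782]
ft_force: [-3.3, 4.8, 2.2]
opening: 0.501
```

```bash
python3 - <<'E'
from h import *
tip(556.4,321.1,79,195)
E
```

```text
t 14.25 tip [555.3 322.6  78.7] yaw -159.41 pitchroll [ 3.132 -0.004] F [-3.3  4.8  2.2] Mz -6.08 op 0.5 j6 -1.52
delta cm [-0.05 -0.18 -0.03] spin 5.59
```

The left cam is at its stop too (6 N m). I unwind, lift, and move off toward the robot to look.

>>> step_arm --rows '[{"delta_pos": [0, 0, 0], "spin": 7}, {"delta_pos": [0, 0, 0], "spin": 15}, {"delta_pos": [0, 0, 0], "spin": 19}, {"delta_pos": [0, 0, -3], "spin": 19}, {"delta_pos": [0, 0, -7], "spin": 19}]'

```text
t: 14.75
eef_pos: [557.2, 320.6, 337.6]
tcp_rot: [3.137, -0.01, -3.11]
ft_force: [-0.0, 0.4, 0.3]
opening: 0.506
```

```bash
python3 - <<'E'
from h import *
tip(450,-120,230,180)
E
```

```text
t 14.75 tip [555.3 321.5 147.6] yaw -178.19 pitchroll [ 3.137 -0.01 ] F [-0.   0.4  0.3] Mz 0.01 op 0.51 j6 -1.19
delta cm [ 11.99 -43.76  -8.34] spin 1.81
```

>>> step_arm --rows '[{"delta_pos": [1, -3, -3], "spin": 0}, {"delta_pos": [2, -6.5, -6], "spin": 0}, {"delta_pos": [3, -11, -8], "spin": 0}, {"delta_pos": [4, -15.6, -8], "spin": 0}, {"delta_pos": [5, -20.3, -8], "spin": 0}]'

```text
t: 15.25
eef_pos: [513.7, 114.3, 417.8]
tcp_rot: [3.138, -0.008, -3.105]
ft_force: [1.6, -0.8, -0.4]
opening: 0.497
```

>>> step_arm --rows '[{"delta_pos": [1, -4.7, 0], "spin": 0}, {"delta_pos": [2, -9.4, 0], "spin": 0}, {"delta_pos": [3, -14.1, 0], "spin": 0}, {"delta_pos": [4, -18.8, 0], "spin": 0}, {"delta_pos": [5, -23.5, 0], "spin": 0}]'

```text
t: 15.75
eef_pos: [471.6, -124.3, 417.5]
tcp_rot: [3.139, -0.008, -3.102]
ft_force: [1.2, 0.7, 0.1]
opening: 0.5
```

>>> step_arm --rows '[{"delta_pos": [0, -4.7, 0], "spin": 0}, {"delta_pos": [0, -9.4, 0], "spin": 0}, {"delta_pos": [0, -14, 0], "spin": 0}, {"delta_pos": [0, -14, 0], "spin": 0}]'

```text
t: 16.15
eef_pos: [477.1, -268.7, 416.7]
tcp_rot: [3.141, -0.008, -3.102]
ft_force: [-0.4, 1.1, -0.8]
opening: 0.5
```

```bash
python3 - <<'E'
from h import *
tip(450,-120,230,180)
from cell import *
for n in("side","top"):
    p,d=read_camera(n); np.savez(n+"7.npz",p=p,d=d); cv2.imwrite(f"pics/{n}7.png",p[140:290,230:420].repeat(4,0).repeat(4,1))
E
```

```text
t 16.15 tip [ 475.6 -268.7  226.7] yaw -177.72 pitchroll [ 3.141 -0.008] F [-0.4  1.1 -0.8] Mz -0.06 op 0.5 j6 -2.24
delta cm [ 1.97 14.96 -0.31] spin 2.28
```

View pics/side7.png

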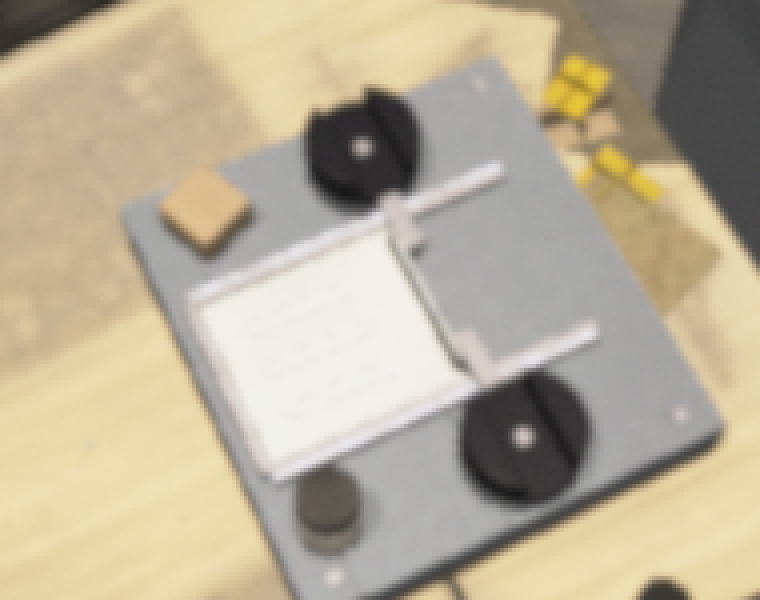

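View pics/top7.png

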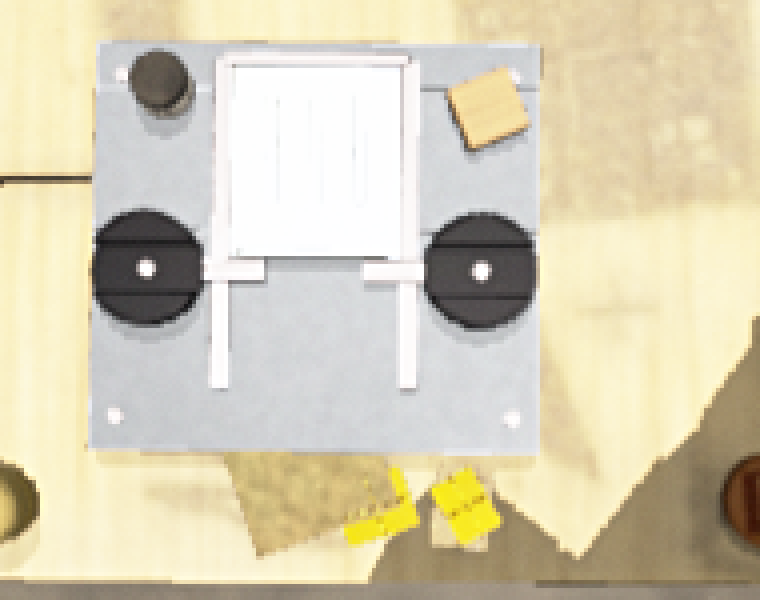

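Both tongues point at each other behind the flange, at (235,270) and (393,271) in the top zoom, with the slots running straight across. I run a quick numeric check before handing in.

```bash
python3 - <<'E'
from h import *
a=np.load("top0.npz")["p"].astype(float);b=np.load("top7.npz")["p"].astype(float)
for n,(u,v) in dict(jar=(270,160),block=(352,167),bottle=(227,267),tin=(422,264)).items():
    A=a[v-14:v+15,u-14:u+15].mean(2);B=b[v-14:v+15,u-14:u+15].mean(2)
    print(n,"shift px",np.round(cv2.phaseCorrelate(A-A.mean(),B-B.mean())[0],2),"mean diff",abs(A-B).mean().round(1))
z=lambda x,y:((x+.5)/4-.5+230,(y+.5)/4-.5+140)
for nm,e,ax in (("L",(264,270),(556.7,321.3)),("R",(363,272),(555.5,65.0))):
    q=onplane("top",z(*e),71); d=q[:2]-ax; print(nm,q.round(1),"len",np.hypot(*d).round(1),"deg off mag y",np.degrees(np.arctan2(d[0],abs(d[1]))).round(1))
g=b[:,300:320].mean((1,2));print([ (v,round(g[v]),onplane("top",(310,v),82)[0].round(1)) for v in range(201,208)])
E
```

```text
jar shift px [0.04 0.06] mean diff 6.6
block shift px [0.07 0.04] mean diff 7.1
bottle shift px [-0.01 -0.  ] mean diff 5.7
tin shift px [0.2  0.22] mean diff 62.2
L [555.7 231.   71. ] len 90.3 deg off mag y -0.6
R [554.5 155.2  71. ] len 90.2 deg off mag y -0.7
[(201, 254, np.float64(573.8)), (202, 254, np.float64(570.8)), (203, 255, np.float64(567.7)), (204, 142, np.float64(564.7)), (205, 182, np.float64(561.6)), (206, 189, np.float64(558.6)), (207, 198, np.float64(555.5))]
```

```bash
python3 -c "
from cell import *
print(job_done()); print(state()['t'])"
```

```text
the job is handed in; nothing more can be done
None
the job is handed in; nothing more can be done
```

I pushed the cover home with the fingertips on its flange, then locked it by turning the right cam and then the left cam by their slots. I handed the job in at about 16.3 s, with the arm lifted clear.

- **Cover:** it slid at about 5 N, then the force rose to about 15 N and the fingertips stopped advancing. In the last picture the flange's rear face is at x≈565–566, against a home position of 565.7.
- **Cams:** each turned with about 0.15 N m. I stopped each one when the moment reached about 6 N m against its stop. Both tongues measure 90 mm from the axis and lie within 0.7° of pointing straight at each other, behind the flange.
- **Other things:** the jar, block and bottle show no movement (under 0.1 px). The tin's reading was 0.2 px, with a large brightness difference because the arm's shadow fell on it. I put that down to the shadow but did not check it separately.
- **Checks that failed or disagreed:** the two-view corner measurements of the magazine were mismatched, so I dropped them. The slot floors measured about 1.7 mm higher than stated, within the calibration error. The flange height from two views was also poor, so I took the flange position from the top view at the stated height and confirmed it by touch.

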